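# Seat a filter module and prove its latch on the pull tester

## Task

The filter module stands only part-way in the blue sprung socket of the pull tester: take hold of it and press it straight down until it snaps in and its collar sits on the socket. Then pull it straight up so that the tester's needle stands in the green (about 10 N) without a break for two seconds, to prove that the latch holds; then ease off and let go, leaving it latched and fully home. At no time may the needle reach the red, by pressing or by pulling, and leave the meter, the tape roll and the white pod alone.

Things in the scene. Friction and masses are not known exactly. Their poses are not given: they have to be found in the camera images.
- tester: Pull tester, fixed to the bench: grey base plate 205 x 130 x 18 mm with the socket on it and a round dial drum (diameter 72 mm, top 66 mm above the bench, centre 100 mm along +x from the origin). Origin on the bench straight under the socket's centre; x runs from socket to dial, z up.
- socket_mouth (a point): Centre of the top of the blue socket block (64 mm along x, 56 mm along y, 46 mm high, its top 82 mm above the bench when unloaded). The block rides up and down on a spring of 5 N per mm, up to 7 mm each way. Its well is 30 mm along x by 18 mm along y, 1 mm wider all round than the module's foot; spring catches on its +y and -y sides, with orange tabs outside, snap over the foot's barb. Same axes as the tester.
- module_centre (a point): Centre of the grip of the filter module (loose, about 70 g): the grip is an aluminium block with a green band, 36 mm along x, 24 mm along y, 46 mm high, the point half-way up. Below it a black collar 40 x 30 x 6 mm, whose underside is 29 mm below this point, and below that a white barbed foot 42.5 mm long, 28 x 16 mm. Axes as the tester's (x along the 36 mm side, z up).
- module_collar (a point): Centre of the underside of the black collar. Starts about 23 mm above socket_mouth; pressing takes up to about 8 N until the barb has snapped past the catches, then it goes freely on until, fully home, the collar touches the socket's top (0 mm). Latched, it lifts with free play of 1 to 7 mm, unseen and different each time, before the catches take the pull; they hold far more than the test.
- needle (a joint): Needle of the dial, which shows the vertical load on the socket: 0 unloaded (it then points along the tester's +y, at a black mark), growing clockwise from above when the socket is pulled up, negative when pressed down; 1 rad is 12 N (2.4 mm of socket travel). The green field runs from 0.58 to 1.08 (7 to 13 N up). The red field begins at 1.33 (16 N up) and at -2.0 (24 N down).
- meter: Bystander: yellow multimeter lying flat, 150 x 75 x 34 mm (40 mm at its rotary switch), origin under its centre, long along its x.
- tape_roll: Bystander: amber roll of tape lying flat, 68 mm diameter, 20 mm high, origin under its centre.
- pod: Bystander: white plastic interface pod, 70 x 45 x 22 mm, origin under its centre, long along its x.
Mind the look-alikes: they are no part of the job. Leave any yellow look-alike of the part that bears module_centre alone.

How it is judged (in metres and radians):
On the way, in this order (a step that is already met when the one before it is completed fails the run):
1. the module is pressed home: its collar within 2 mm of the socket's top, upright (z of module_collar in the frame of socket_mouth below 0.002 m and angle between module_collar's own z axis and vertical below 0.1 rad), for 0.15 s.
2. the module, held in the fingers, is pulled up with the needle in the green (0.58 to 1.08) for 1.5 s on end, and stays latched (collar within 8 mm of the socket) (value of joint needle between 0.58 and 1.08 rad and contact force between the fingers and module above 3 N and z of module_collar in the frame of socket_mouth below 0.008 m), for 1.5 s.
At the end, for the whole second after the job is handed in: The module is latched in the socket, its collar within 3 mm of the socket's top and upright within 0.1 rad, let go and at rest, the needle back within 0.25 rad of zero (z of module_collar in the frame of socket_mouth below 0.003 m and angle between module_collar's own z axis and vertical below 0.1 rad and value of joint needle between -0.25 and 0.25 rad and velocity of joint needle between -0.2 and 0.2 rad/s); the robot touches nothing.
It fails at once if the needle reaches the red by pulling (above 1.33, 16 N) (value of joint needle above 1.33 rad).
It fails at once if the needle reaches the red by pressing (below -2.0, 24 N) (value of joint needle below -2 rad).
It fails at once if the meter is moved by more than 20 mm (distance of meter from where it was at the start of the episode above 0.02 m).
It fails at once if the tape roll is moved by more than 20 mm (distance of tape_roll from where it was at the start of the episode above 0.02 m).
It fails at once if the pod is moved by more than 20 mm (distance of pod from where it was at the start of the episode above 0.02 m).
It also fails if it takes over 61 s, if anything falls off the work surface, if the arm or the gripper's body presses on something with over 40 N, if the wrist force passes 120 N, or if a joint passes its speed limit or range.

## Robot

A 6-joint arm with a two-finger parallel gripper is mounted at the origin on the work surface. World frame = base frame: x ahead of the robot, y to its left, z up, the work surface at z = 0. Lengths are in mm, angles in rad, forces in N, time in s.
With the tool pointing down it reaches from about 275 to 825 mm from the base axis. Payload 5.2 kg.
Tool frame: the origin (TCP) lies at the very end of the fingers, on their centre line; the grasp point (between the pads) lies 19 mm behind it; z points along the fingers, y is the line along which they close (so a half turn about z gives the same grasp; the last joint's range is limited). The gripper opens to 93 mm and grips with 3 to 60 N. Pads are 15 mm wide; open, the fingers measure 128 mm over their backs; the gripper's body (75 mm by 188 mm) begins 65 mm behind the grasp point.
Start: joints at [-1.478, 0.259, 1.535, -0, 1.348, -0.203], TCP at [160.349, -526.111, 218.653] pointing down, gripper open.
Joint ranges: [-3.14, 3.14], [-0.91, 2.08], [0.19, 2.58], [-1.22, 4.36], [0.22, 2.71], [-3.12, 3.12]. Speed limits (rad/s): [2.57, 2.57, 3.14, 3.14, 3.14, 3.14].

## Interface

Orientations are given as [roll, pitch, yaw] about the fixed x, y, z axes, in that order (R = Rz(yaw) Ry(pitch) Rx(roll)).
In Python, from bench import robot gives the robot as it stands. The module is installed in compiled form; this text tells all that it offers. Calls block until the motion is done:
- robot.move_ptp(position, orientation): joint-space move of the TCP to a pose.
- robot.move_linear(position, ori=None, speed=150, f_stop=None): straight line of the TCP; ori=None keeps the orientation; speed is the mean speed in mm/s. With f_stop (N) it stops when the force on the tool has changed by that much, and returns True; else False.
- robot.move_j(angles): joint-space move.
- robot.move_gripper(opening): opening from 0.0 (shut) to 1.0 (fully open); the grip force is fixed at half the most; returns when the fingers have stopped.
- robot.sleep(seconds).
- robot.inverse_kinematics(position, orientation): joint angles nearest the present ones, or None.
- robot.get_image(name): name is "scene" or "top" or "wrist"; returns a dict with "img" (480x640x3 uint8, blue, green, red), "fovy" (degrees; the focal length in pixels is half the picture's height over the tangent of half this angle, whatever the lens; pixels are square), "cx", "cy" (the principal point, pixels), "k1" (the pictures are not rectified: a ray, as slopes to the right and down, at radius r is drawn at 1 + k1 r^2 times it, then the intrinsics apply), "eye" and "orientation" of the camera in the world. Camera axes: x right, y down, z forward; pixel columns grow to the right and rows downward; lengths in mm; the calibration is good to about 2 mm. A picture is of the moment at which its call begins. There is no depth.
A pose or a line that the arm cannot do raises robot.MotionError and nothing moves.
- robot.hand_in(): hands the job in; it is judged then, once.
Readings, each from a call of its own:
- robot.current_t(): time.
- robot.current_qpos(): joint angles.
- robot.current_joint_vel(): joint speeds.
- robot.current_joint_efforts(): joint torques, N m.
- robot.current_tcp_pos(): TCP position.
- robot.current_eef_rot(): TCP orientation.
- robot.current_contact_force(): force on the tool from outside, world axes, zero at the start.
- robot.current_ft_torque(): the same for the moment, N m.
- robot.current_gripper_width(): opening from 0.0 (shut) to 1.0 (fully open).
- robot.current_finger_force(): force on a finger pad.
Only numpy, scipy, OpenCV 4.12 (cv2) and the standard library are available. Lean on these libraries where they do the work, as an engineer would, in place of code of your own. Each camera call takes 0.05 s, during which the arm holds its last target. There are 200 camera calls.

## Working session

There is one attempt and no reset: what is moved stays moved. The work goes in short steps, each a Python script; the robot and the scene stay as the last script left them, time stands still between calls to the robot, and variables do not carry over. Pictures are saved under pics/ and viewed, at most 10 in all, crops included, and the job is handed in when it is done.

```bash
mkdir -p pics; cat > h.py <<'E'
import numpy as np, cv2
from scipy.spatial.transform import Rotation as R
from bench import robot
def Rm(o):
    o=np.array(o,float)
    return o if o.shape==(3,3) else (R.from_quat(o).as_matrix() if o.size==4 else R.from_euler('xyz',o).as_matrix())
def K(im):
    f=im["img"].shape[0]/2/np.tan(np.radians(im["fovy"])/2); return f
def ray(im,u,v):
    f=K(im); d=np.array([(u-im["cx"])/f,(v-im["cy"])/f]); s=d.copy()
    for _ in range(20): s=d/(1+im["k1"]*(s@s))
    return np.array(im["eye"]), Rm(im["orientation"])@np.array([s[0],s[1],1])
def onz(im,u,v,z):
    e,d=ray(im,u,v); return e+d*(z-e[2])/d[2]
def proj(im,p):
    c=Rm(im["orientation"]).T@(np.array(p,float)-im["eye"]); s=c[:2]/c[2]; s=s*(1+im["k1"]*(s@s))
    return s*K(im)+[im["cx"],im["cy"]]
E
python3 - <<'E'
from h import *
import pickle
for n in("scene","top"):
    im=robot.get_image(n); cv2.imwrite(f"pics/{n}0.png",im["img"]); pickle.dump(im,open(n+".pkl","wb"))
    print(n,{k:v for k,v in im.items() if k!="img"})
print(robot.current_eef_rot(),robot.current_t())
E
```

```text
scene {'fovy': 47.241848252670884, 'cx': 324.8380903068859, 'cy': 236.45801918585252, 'k1': -0.01114257827246403, 'eye': array([1090.74423862, -470.17137269,  802.66255403]), 'orientation': array([-2.31871035, -0.00730054,  0.80082208])}
top {'fovy': 45.18377062820227, 'cx': 318.4143661522159, 'cy': 241.3887866798743, 'k1': -0.17795649982654269, 'eye': array([385.46015366,  53.33801513, 954.3331567 ]), 'orientation': array([-2.93778168e+00, -4.48743448e-04, -1.47113647e+00])}
[-3.13997740e+00 -3.41827513e-04  2.95797164e-01] 0.1
```

View pics/scene0.png

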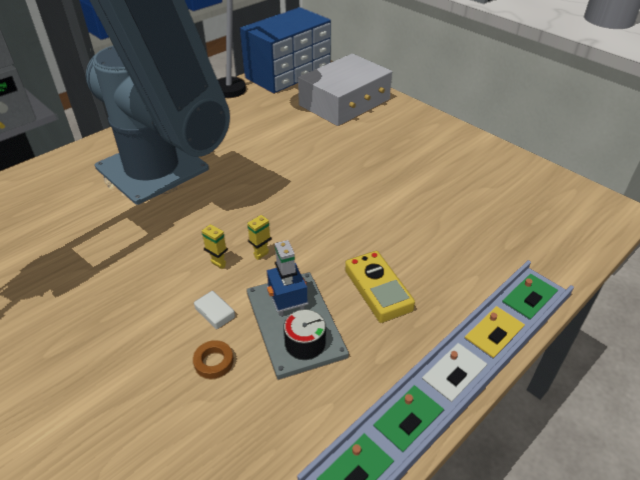

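View pics/top0.png

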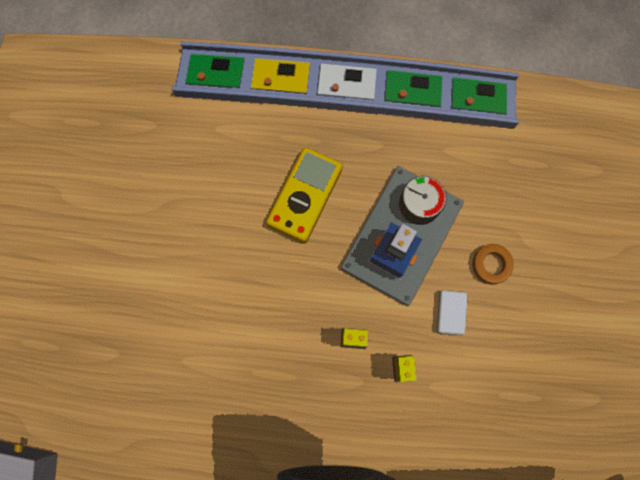

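Scene: the module stands in the blue socket at (286,255), and the dial is at (304,325). Top view: module top at about (404,238), dial at (424,197), and plate corners at about (400,168), (463,203), (407,303) and (343,268). The yellow look-alikes are at (355,338) and (405,368), clear of the tester.

```bash
python3 - <<'E'
from h import *
import pickle
im=pickle.load(open("top.pkl","rb")); sc=pickle.load(open("scene.pkl","rb"))
c=[onz(im,*p,18)[:2] for p in((400,168),(463,203),(407,303),(343,268))]
print(np.round(c,1),[round(np.linalg.norm(c[i]-c[(i+1)%4]),1) for i in range(4)])
e=(c[0]-c[3])+(c[1]-c[2]); print("yaw plate",np.arctan2(e[1],e[0]))
b=im["img"]; hsv=cv2.cvtColor(b,cv2.COLOR_BGR2HSV)
def blob(m,box):
    x0,y0,x1,y1=box; k=np.zeros_like(m); k[y0:y1,x0:x1]=m[y0:y1,x0:x1]
    cs,_=cv2.findContours(k,cv2.RETR_EXTERNAL,cv2.CHAIN_APPROX_NONE); return max(cs,key=cv2.contourArea)
w=((hsv[...,1]<60)&(hsv[...,2]>130)).astype(np.uint8)
top=blob(w,(380,215,425,265)); r=cv2.minAreaRect(top); print("top",r)
P=np.array([onz(im,*p,157)[:2] for p in cv2.boxPoints(r)]); print(P.round(1),P.mean(0))
bl=((hsv[...,0]>100)&(hsv[...,0]<130)&(hsv[...,1]>120)).astype(np.uint8)
r=cv2.minAreaRect(blob(bl,(360,200,440,290)));print("blue",r, onz(im,*r[0],82))
d=onz(im,424,197,66); print("dial",d)
s=sc["img"]; cr=cv2.resize(s[210:370,230:360],None,fx=3,fy=3,interpolation=cv2.INTER_CUBIC)
ct=cv2.resize(b[160:310,335:470],None,fx=3,fy=3,interpolation=cv2.INTER_CUBIC)
o=np.zeros((480,800,3),np.uint8); o[:cr.shape[0],:cr.shape[1]]=cr; o[:ct.shape[0],392:392+ct.shape[1]]=ct
cv2.imwrite("pics/c1.png",o)
E
```

```text
[[ 719.8  -54.2]
 [ 669.  -166.1]
 [ 490.3  -81.9]
 [ 537.7   27.5]] [np.float64(122.9), np.float64(197.5), np.float64(119.2), np.float64(199.6)]
yaw plate -0.43095929287160967
top ((403.75946044921875, 237.5330352783203), (16.414730072021484, 24.28214454650879), 29.05460548400879)
[[555.7 -32.7]
 [588.2 -47.3]
 [578.6 -68.6]
 [546.2 -53.9]] [567.17134977 -50.62514812]
blue ((396.1605529785156, 248.20184326171875), (35.15111541748047, 39.75666046142578), 28.300758361816406) [566.16644091 -49.76106662  82.        ]
dial [657.7266245  -90.66577091  66.        ]
```

View pics/c1.png

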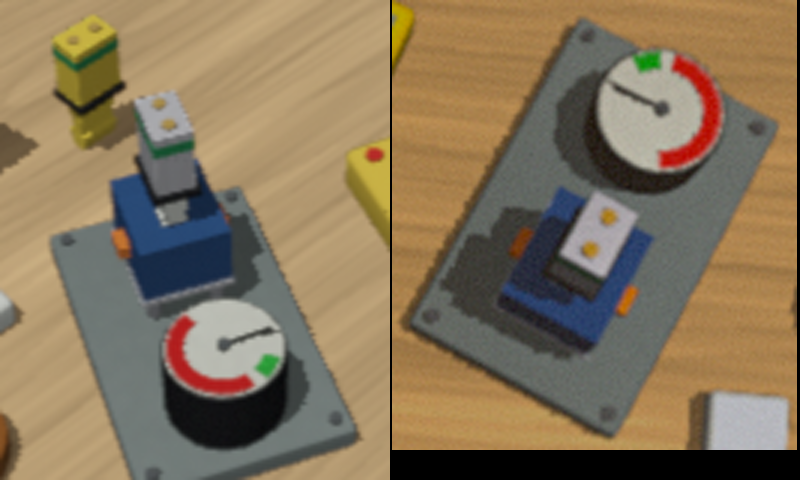

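Plate, module top (35.6 x 23.3 mm) and dial (99 mm away) all agree: module at about (567,-50.5), yaw about -0.42. I'll go above it and look from close by.

```bash
python3 - <<'E'
from h import *
import pickle
robot.move_ptp([567,-50.5,235],[-np.pi,0,-0.42]); robot.move_gripper(0.6)
print(robot.current_t(),robot.current_tcp_pos(),robot.current_qpos(),robot.current_gripper_width())
im=robot.get_image("wrist"); pickle.dump(im,open("w.pkl","wb")); cv2.imwrite("pics/w1.png",im["img"])
print({k:v for k,v in im.items() if k!="img"}, robot.current_contact_force())
E
```

```text
3.1167 [567.01835474 -50.469603   235.01343224] [-2.84670355e-01  2.83127942e-01  1.46149462e+00  1.00580871e-05
  1.39693747e+00  1.70604110e+00] 0.6017171791087109
{'fovy': 58.66772690611983, 'cx': 320.9324051530228, 'cy': 237.4686642872271, 'k1': -0.06854709566314819, 'eye': array([626.73537322, -77.77972606, 400.81928202]), 'orientation': array([ 2.89936225e+00, -1.01661258e-03, -1.99017440e+00])} [ 1.12556359 -0.30960803 -0.3865028 ]
```

View pics/w1.png

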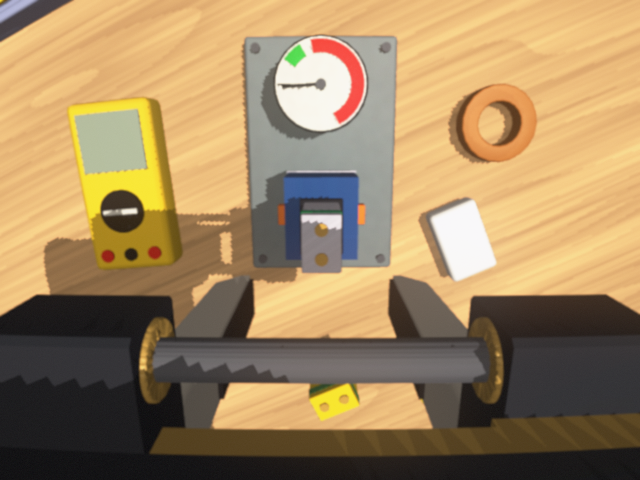

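Wrist view: module top spans about (302–341, 221–273), centred between the fingers. The needle is at zero, pointing left from hub (320,84), with green at (295,55). The dial can be read from here.

```bash
cat >> h.py <<'E'
def needle(yaw=-0.42,hub=(320,84),tag=None):
    """rough needle angle from the wrist picture, by dark pixels between hub and rim on the dial (top z=66)"""
    im=robot.get_image("wrist")
    return im,needle_im(im,yaw)
def needle_im(im,yaw=-0.42,o=(566.9,-50.3)):
    ex=np.array([np.cos(yaw),np.sin(yaw)]); ey=np.array([-ex[1],ex[0]]); c=np.array(o)+100*ex
    g=cv2.cvtColor(im["img"],cv2.COLOR_BGR2GRAY).astype(np.float32); A=np.arange(-2.2,2.2,0.02); S=[]
    for a in A:
        d=ey*np.cos(a)+ex*np.sin(a)
        q=np.array([proj(im,[*(c+r*d),66]) for r in range(10,23)],np.float32)
        S.append(cv2.remap(g,q[:,0].copy(),q[:,1].copy(),cv2.INTER_LINEAR).mean())
    S=np.array(S); k=S.argmin(); w=np.clip(S[k]+25-S,0,None)*(abs(A-A[k])<.15); return round(float((w*A).sum()/w.sum()),3)
E
python3 - <<'E'
from h import *
import pickle
im=pickle.load(open("w.pkl","rb"))
for p in((302,222),(341,222),(341,272),(302,272),(321.5,247)): print(onz(im,*p,157).round(1))
print("hub",onz(im,320,84,66).round(1),"needle",needle_im(im))
print(onz(im,284,175,82).round(1),onz(im,358,175,82).round(1))
E
```

```text
[584.6 -47.2 157. ]
[575.3 -67.9 157. ]
[547.2 -55.8 157. ]
[556.7 -34.4 157. ]
[566.2 -51.4 157. ]
hub [659.3 -91.9  66. ] needle 0.03
[609.5 -40.4  82. ] [587.1 -90.7  82. ]
```

```bash
python3 - <<'E'
from h import *
robot.move_linear([566.7,-51,117],speed=80,f_stop=8)
robot.sleep(.3);print(robot.current_tcp_pos().round(2),robot.current_contact_force().round(2))
robot.move_gripper(0.0); robot.sleep(.3)
print(robot.current_t(),robot.current_gripper_width()*93,robot.current_finger_force(),robot.current_contact_force().round(2),robot.current_ft_torque().round(3))
im,n=needle();print(n);cv2.imwrite("pics/w2.png",im["img"])
E
```

```text
[566.77 -51.02 117.18] [0.29 0.71 0.8 ]
6.0 23.792222594693207 29.985857605934143 [-0.13  2.51  0.37] [ 0.324 -0.121  0.003]
0.051
```

View pics/w2.png

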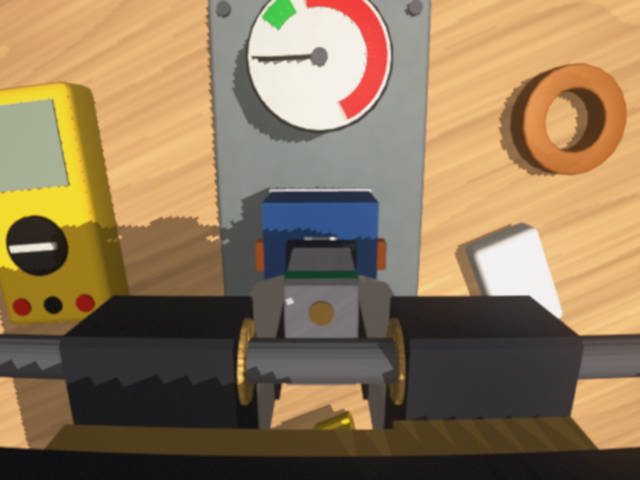

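Gripped on the 24 mm faces, needle at zero. Now pressing in small steps and watching the force.

```bash
python3 - <<'E'
from h import *
p=robot.current_tcp_pos().copy(); z0=p[2]; L=[]; f0=np.mean([robot.current_contact_force()[2] for _ in range(1)])
for i in range(1,29):
    robot.move_linear([p[0],p[1],z0-i],speed=12)
    f=robot.current_contact_force(); L.append((i,*(f-[0,0,f0]).round(1)))
    if f[2]-f0>15 or (i>=21 and f[2]-f0>7): break
robot.sleep(.3)
for l in L: print(*l)
print(robot.current_t(),robot.current_tcp_pos().round(2),robot.current_contact_force().round(2),robot.current_finger_force())
im,n=needle();print(n);cv2.imwrite("pics/w3.png",im["img"])
E
```

```text
1 1.3 0.8 1.6
2 -0.7 0.5 2.0
3 -0.0 -1.3 2.6
4 0.9 -0.7 3.3
5 -1.0 -0.8 4.9
6 0.5 -1.5 5.7
7 -0.3 -2.0 6.1
8 0.9 -2.3 3.2
9 -0.4 -2.3 3.6
10 -0.4 -3.4 2.0
11 -0.5 -1.8 1.5
12 -0.9 -1.3 2.0
13 -0.6 -2.8 2.2
14 -1.0 -2.6 1.9
15 -1.1 -2.5 0.9
16 -1.5 -3.3 1.4
17 -0.4 -3.9 1.4
18 -0.5 0.2 -0.4
19 0.7 0.4 -0.4
20 0.1 0.7 -0.2
21 -0.3 -0.3 0.3
22 0.3 1.0 0.2
23 -0.1 0.4 -0.8
24 -0.5 -0.5 3.1
25 -2.6 -0.6 6.5
26 -2.2 0.5 9.7
12.85 [566.87 -50.97  92.11] [-1.69  0.14  9.16] 29.99158501625061
-0.769
```

View pics/w3.png

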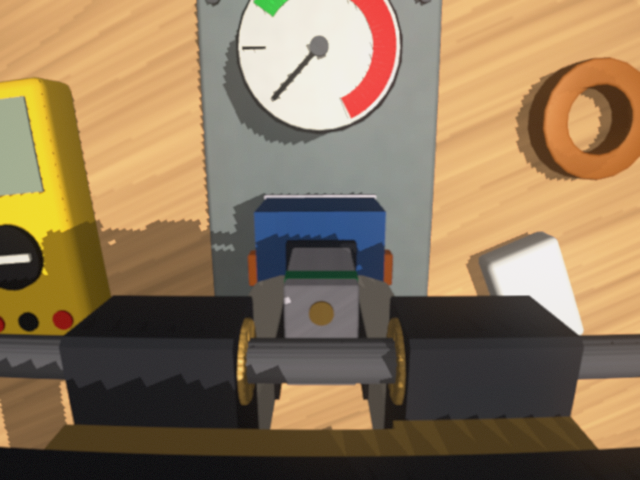

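Pressed home: the snap came at 17–18 mm and the collar touched at about 23 mm. Needle shows −0.77, matching 9.2 N, so it's well out of the red. Now easing up and pulling.

```bash
sed -i 's/cv2.INTER_LINEAR)/cv2.INTER_LINEAR,borderValue=255)/' h.py; python3 - <<'E'
from h import *
p=robot.current_tcp_pos().copy(); p[2]=91.2; f0=0.37
z=p[2]+2; robot.move_linear([p[0],p[1],z],speed=15); robot.sleep(.2)
L=[]
for i in range(40):
    z+=.4; robot.move_linear([p[0],p[1],z],speed=8)
    f=robot.current_contact_force()[2]-f0; n=None
    if f<-2.5: robot.sleep(.1); f=robot.current_contact_force()[2]-f0; im,n=needle()
    L.append((round(z,1),round(f,1),n))
    if f<-10 or (n is not None and .75<n<1.4) : break
t=robot.current_t()
for k in range(7):
    robot.sleep(.3); im,n=needle(); L.append(("hold",round(robot.current_t()-t,2),round(robot.current_contact_force()[2]-f0,1),n,robot.current_finger_force().__round__(1)))
    if k==3: cv2.imwrite("pics/w4.png",im["img"])
for l in L: print(*l)
print(robot.current_t(),robot.current_tcp_pos().round(2))
E
```

```text
93.6 2.5 None
94.0 0.5 None
94.4 -0.9 None
94.8 -1.0 None
95.2 0.3 None
95.6 -0.8 None
96.0 -0.7 None
96.4 -0.9 None
96.8 -0.9 None
97.2 -0.1 None
97.6 -1.0 None
98.0 -1.7 None
98.4 -0.3 None
98.8 -1.0 None
99.2 -1.0 None
99.6 -0.8 None
100.0 -1.2 None
100.4 -3.9 0.33
100.8 -5.0 0.473
101.2 -6.3 0.616
101.6 -9.7 0.757
hold 0.35 -8.7 0.789 30.0
hold 0.7 -9.5 0.802 30.0
hold 1.05 -8.5 0.808 30.0
hold 1.4 -9.7 0.809 30.0
hold 1.75 -10.0 0.811 30.0
hold 2.1 -9.0 0.812 30.0
hold 2.45 -9.7 0.814 30.0
21.7 [566.8  -50.98 101.58]
```

View pics/w4.png

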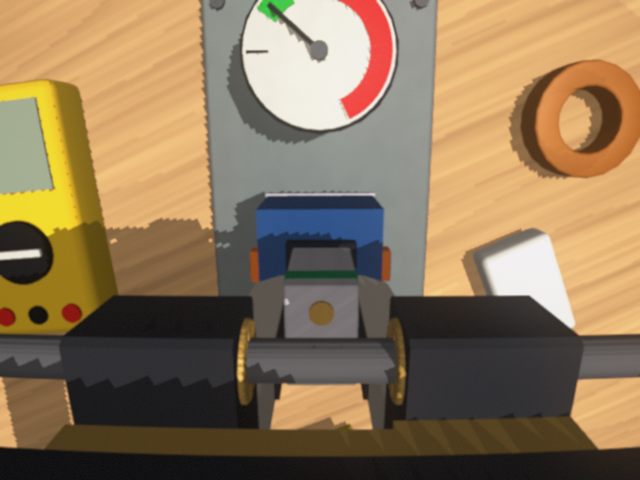

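Needle in the centre of the green for 2.45 s, and the latch holds. Easing back home and releasing.

```bash
python3 - <<'E'
from h import *
p=robot.current_tcp_pos().copy(); f0=.37
robot.move_linear([p[0],p[1],94.6],speed=8)
z=94.6
for i in range(12):
    z-=.3; robot.move_linear([p[0],p[1],z],speed=6); robot.sleep(.1); f=robot.current_contact_force()[2]-f0
    if f>4: break
print("seat",z,f,needle()[1])
z+=.5; robot.move_linear([p[0],p[1],z],speed=6); robot.sleep(.3)
print(robot.current_contact_force().round(1),needle()[1])
robot.move_gripper(0.5); robot.sleep(.3); print(robot.current_gripper_width(),needle()[1])
robot.move_linear([p[0],p[1],235],speed=80); robot.sleep(.5)
im,n=needle(); print(n,robot.current_t()); cv2.imwrite("pics/w5.png",im["img"])
sc=robot.get_image("scene")["img"][210:370,200:420]; cv2.imwrite("pics/s5.png",cv2.resize(sc,None,fx=3,fy=3,interpolation=cv2.INTER_CUBIC))
E
```

```text
seat 92.80000000000001 4.853235199714397 -0.396
[-0.8 -0.5  3.8] -0.258
0.49954075578651247 0.038
0.03 28.9
```

View pics/s5.png

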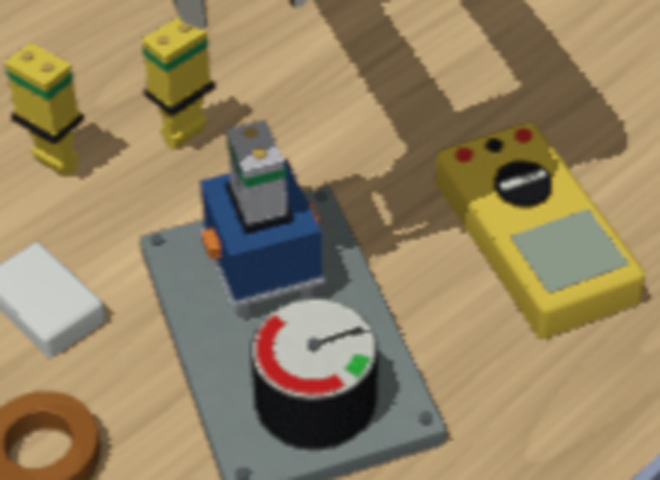

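View pics/w5.png

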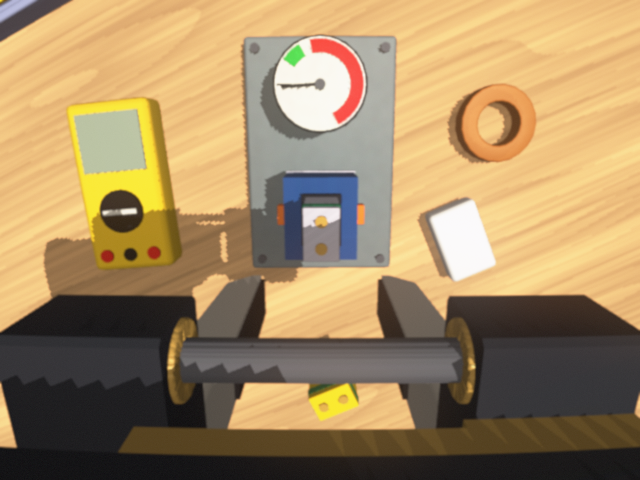

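The collar at (262,215) in the scene crop sits on the socket and the module is upright. The wrist view shows the needle at zero on hub (320,84), the gripper clear, and the meter, tape and pod where they were.

```bash
python3 -c "
from bench import robot
print(robot.hand_in())"
```

```text
the job is handed in; nothing more can be done
None
```

The job is handed in (the result was not reported): the module snapped home, held in the green (needle 0.76–0.81) for about 2.4 s, then was eased back and let go, fully home with the needle at zero.

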